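Hold the gel cassette down on its gasket for clamping

TASK

Lift the assembled gel cassette (two glass plates in a blue frame) off the bench and lower it gently, upright, between the end posts of the casting stand, with its short plate still towards the robot's side, so that its bottom edge rests on the white sponge gasket. Then press it straight down with a steady force of about 12 N, which squeezes the gasket by about 4 mm, and finish while still holding and pressing it like that, as a third hand for the colleague who will swing the two orange clamp levers over the frame. Leave the clamp levers open, never press anywhere near twice that hard (the glass would crack), and do not disturb the other things on the bench.

Things in the scene. Friction and masses are not known exactly. Their poses are not given: they have to be found in the camera images.
- cassette: loose gel cassette, 0.26-0.42 kg, standing on its flat underside; origin: underside centre. x thickness (short plate on -x, facing roughly the robot), y width, z up. 118 wide, 34 thick at the feet, 100 high. Two tinted glass plates 110 wide, back 100 and front 88 high; blue side rails at |y| 45-59: 70 high, 24 thick, feet 34 thick and 16 high
- cassette_front (a point): point on the outer face of the short front plate, x = -5, 44 above the cassette's underside. Both plates together are 9.5 mm thick (x -4.75 to 4.75); the glass is bare between the rails (|y| below 45) and can be gripped from above across its thickness up to 88 mm high (above that only the 4 mm back plate)
- stand: casting stand, fixed: black base 100 (x) by 200 (y) by 18 mm high, origin at the centre of its underside, front = -x, roughly towards the robot. Grey end posts 90 mm high, inner faces at y = +-63. Each has two inward lips (|y| 48-65), one before and one behind the cassette, inner faces at x = +-20.8, straight up to 58 mm, flared to 72 mm above the bench
- seat (a point): centre of the free gasket's top face, 26 mm above the bench, axes as the stand's; the centre of the cassette's underside belongs here, its x and y along these axes. Play in the slots: 4 mm at each end (y), 3.8 mm before and behind the feet (x). Open above between the posts
- gasket (a joint): squeeze in m of the white sponge gasket pad in the middle of the stand (41 x by 124 y by 8 mm): 0 free, 0.008 fully squeezed, growing as it is pressed down; a spring of 3 N per mm. The cassette's weight alone squeezes it about 1 mm, 12 N in all (weight and push together) 4 mm
- clamp_left (a joint): orange clamp lever on the stand's +y post, hinge along x, 98 mm above the bench, 75 mm from the stand's middle. 0 = open (nose up to 121 mm above the bench, handle level and outwards to 120 mm from the middle), 1.5 rad = swung inwards over the cassette's rail. Leave it open
- clamp_right (a joint): the same on the -y post, mirrored
- comb: yellow gel comb lying flat by the cassette, about 40 by 100 by 10 mm, origin under its back bar; bystander
- jar_small: white lidded jar by the stand, 51 mm across, 56 mm high, origin at the centre of its underside; bystander
- jar_large: white lidded jar, 68 mm across, 75 mm high, at the back; bystander
- reagent: bottle with orange cap, 86 mm across, 176 mm high, at the back; bystander
- tub: white open tub, 124 mm across, 125 mm high, at the back; bystander
- tipbox: blue pipette-tip box with clear lid, 86 by 124 by 93 mm high, at the back; bystander
- tuberack: orange tube rack with tubes, 70 by 190 by 82 mm high, on the robot's right; bystander
Mind the look-alikes: they are no part of the job. What is shaped like the cassette but pink or yellow is not meant.

How it is judged:
By the outcome, as a careful person would: the job done as asked, in the order asked, and still so for the second after the job is handed in, while the arm keeps its last pose, push and grip.
It also fails if it takes over 40 s, if anything falls off the work surface, if the arm or the gripper's body presses on something with over 40 N, if the wrist force passes 120 N, or if a joint passes its speed limit or range.

ROBOT

A 6-joint arm with a two-finger parallel gripper is mounted at the origin on the work surface. World frame = base frame: x ahead of the robot, y to its left, z up, the work surface at z = 0. Lengths are in m, angles in rad, forces in N, time in s.
With the tool pointing down it reaches from about 0.275 to 1 m from the base axis. Payload 8.4 kg.
Tool frame: the origin (TCP) lies at the very end of the fingers, on their centre line; the grasp point (between the pads) lies 19 mm behind it; z points along the fingers, y is the line along which they close (so a half turn about z gives the same grasp; the last joint's range is limited). The gripper opens to 85 mm and grips with 20 to 120 N. Pads are 22 mm wide; open, the fingers measure 114 mm over their backs; the gripper's body (76 mm by 85 mm) begins 54 mm behind the grasp point. The pads swing forward as they close: fully open they stand 13 mm farther back than shut.
Start: joints at [1.325, 0.353, 1.633, -0, 1.155, -0.002], TCP at [0.151, 0.607, 0.231] pointing down, gripper open.
Joint ranges: [-2.63, 2.63], [-0.92, 2.1], [0.06, 2.66], [-1.3, 4.44], [0, 2.69], [-3.02, 3.02]. Speed limits (rad/s): [2.22, 2.22, 2.79, 3.14, 3.14, 3.14].

INTERFACE

Orientations are given as a 3x3 rotation matrix whose columns are the frame's x, y, z axes.
In Python, from station import bot gives the robot as it stands.
- The arm moves only by the shell command python3 -m handwheel 'ROWS'. ROWS is JSON, a list that holds one entry, the list of rows, each a list of 7 numbers: the opening in per cent of the stroke, from 0 (shut) to 100 (fully open), then the shift along the tool's x, y, z in m, then the turn, a rotation vector about the tool's x, y, z in degrees. A call has 1 to 10 rows; each row shifts and turns the commanded pose from where the row before left it, along the tool's axes as they then stand; what a row does not reach is not made up. A row lasts 1/10 s, in which the tool goes at most 50 mm and 8.59 degrees, less where a joint would pass 70% of its speed; a pose out of reach is approached as far as the arm can. A call is refused whole if a number of a shift passes 0.05 or a number of a turn 8.59, either way. A call with a gripper value outside its range is refused whole. The fingers move at their own pace and stop on an object; the grip force is fixed at half the most. Time passes only in rows, so rows that do not move let the fingers close. It gives the time, the measured TCP pose, the force, the opening and the grip force at its end, in the units of the state.
- bot.sense(): the state, without advancing time (a new reading comes with each control period).
- bot.grab_frame(name): name is "side" or "top"; returns a dict with "color" (400x640x3 uint8, red, green, blue), "fx", "fy", "cx", "cy" (pixels), "k1" (the pictures are not rectified: a ray, as slopes to the right and down, at radius r is drawn at 1 + k1 r^2 times it, then the intrinsics apply), "R" (3x3) and "t" (3): a world point X has camera coordinates R X + t. Camera axes: x right, y down, z forward; pixel columns grow to the right and rows downward; lengths in m; the calibration is good to about 2 mm. A picture is of the moment at which its call begins. There is no depth.
- bot.job_done(): hands the job in; it is judged then, once.
Trained networks look in the newest picture that a camera, given by its name, has taken for a name from the list of things; names that differ only in an ending like _2 or _b are one class to them, and where a whole thing is asked for, a point or a joint stands for the part that bears it (a point fixed in the world has none). Each returns a list of dicts, best first, with "score" (0 to 1); they miss things now and then, are a little off and sometimes report something else, mostly with a low value. They report only what shows in the picture. A call takes as long as a camera call. They do not tell look-alikes from the thing itself.
- bot.look_for(query, camera): "at" ([x, y, z] in m, in world coordinates, good to about 4 mm: the middle of the surface that is visible of it).
- bot.outline_of(query, camera): "pixels" (400x640 bool, what is visible of it).
- bot.spot_point(query, camera): "at" ([x, y, z] in m, in world coordinates, good to about 4 mm: a listed point, or the origin of a listed thing).
The state is a dict: "time_s": time; "joint_pos": joint angles; "joint_vel": joint speeds; "effort": joint torques, N m; "position": TCP position; "tcp_rot": TCP orientation; "ft_force": force on the tool from outside, world axes, zero at the start; "torque": the same for the moment, N m; "width": finger opening in m; "grip_force": force on a finger pad.
Only numpy, scipy, OpenCV 4.12 (cv2) and the standard library are available. Lean on these libraries where they do the work, as an engineer would, in place of code of your own. Each camera call takes 0.05 s, during which the arm holds its last target. There are 200 camera calls.

## Working session

There is one attempt and no reset: what is moved stays moved. The work goes in short steps, Python scripts to look and compute and a shell command to move; the robot and the scene stay as the last step left them, time stands still between calls to the robot, and variables do not carry over. Pictures are saved under pics/ and viewed, at most 10 in all, crops included, and the job is handed in when it is done.

```bash
mkdir -p pics
cat > h.py <<'E'
import numpy as np, cv2
from station import bot
def save(f,n): cv2.imwrite('pics/'+n,f['color'][...,::-1])
def ray(f,u,v):
    x=(u-f['cx'])/f['fx'];y=(v-f['cy'])/f['fy'];a,b=x,y
    for _ in range(20):
        s=1+f['k1']*(a*a+b*b);a,b=x/s,y/s
    R=np.array(f['R']);t=np.array(f['t'])
    return -R.T@t,R.T@np.array([a,b,1])
def onz(f,u,v,z):
    o,d=ray(f,u,v);return o+d*(z-o[2])/d[2]
def proj(f,X):
    c=np.array(f['R'])@np.array(X)+np.array(f['t']);a,b=c[:2]/c[2];s=1+f['k1']*(a*a+b*b)
    return np.array([f['fx']*a*s+f['cx'],f['fy']*b*s+f['cy']])
E
python3 - <<'E'
from h import *
np.set_printoptions(precision=4,suppress=True)
s=bot.sense();print(s['position'],s['tcp_rot'],s['width'],s['ft_force'],s['time_s'])
F={}
for c in ('top','side'):
    F[c]=bot.grab_frame(c);save(F[c],c+'1.png')
    o,d=ray(F[c],320,200);print(c,o,d)
    for q in ('cassette','cassette_front','stand','seat','comb','clamp_left','clamp_right','jar_small'):
        for r in bot.spot_point(q,c)[:3]:
            print(c,q,np.round(r['at'],4),round(r['score'],2),np.round(proj(F[c],r['at'])))
E
```

```text
[0.1507 0.6061 0.2306] [[-0.9704  0.2414 -0.0003]
 [ 0.2414  0.9704 -0.0013]
 [ 0.     -0.0014 -1.    ]] 0.08511027788759207 [ 0.5369 -0.314  -0.4621] 0.0
top [ 0.486  -0.06    1.0289] [ 0.1089 -0.0036 -0.994 ]
top cassette [ 0.3979 -0.4236  0.0035] 0.87 [455. 275.]
top cassette [ 0.5584 -0.0329  0.0026] 0.8 [309. 215.]
top cassette [ 0.3925 -0.083   0.0014] 0.73 [327. 276.]
top cassette_front [ 0.5596 -0.037   0.0455] 0.88 [310. 213.]
top cassette_front [ 0.4014 -0.0858  0.0424] 0.79 [329. 274.]
top cassette_front [ 0.6334 -0.2225  0.0439] 0.76 [380. 185.]
top stand [ 0.4947  0.1734 -0.002 ] 0.91 [233. 238.]
top seat [0.4905 0.1768 0.0227] 0.56 [230. 240.]
top seat [ 0.7683  0.1135 -0.001 ] 0.55 [257. 140.]
top comb [ 0.398  -0.2306  0.0041] 0.92 [382. 274.]
top comb [0.6947 0.387  0.0011] 0.67 [157. 165.]
top comb [ 0.4956  0.1746 -0.0044] 0.66 [233. 238.]Traceback (most recent call last):
  File "<stdin>", line 9, in <module>
ValueError: it knows: cassette, cassette_front, comb, jar_large, jar_small, reagent, seat, stand, tipbox, tub, tuberack
```

Run:
```python
from h import *
f=bot.grab_frame('side');save(f,'side1.png');print(ray(f,320,200))
for q in ('cassette','cassette_front','stand','seat','comb'):
    for r in bot.spot_point(q,'side')[:4]:
        print(q,np.round(r['at'],4),round(r['score'],2),np.round(proj(f,r['at'])))
```

```text
(array([0.30319176, 0.75784545, 0.66976411]), array([ 0.24465281, -0.8032394 , -0.54316355]))
cassette [ 0.4005 -0.4239  0.0031] 0.84 [394. 179.]
cassette [ 3.933e-01 -8.190e-02  1.000e-04] 0.72 [379. 241.]
cassette [ 0.6379 -0.2235 -0.0008] 0.64 [309. 200.]
cassette [ 0.5591 -0.0352  0.004 ] 0.61 [315. 239.]
cassette_front [ 0.3962 -0.4203  0.0431] 0.95 [396. 169.]
cassette_front [ 0.4831 -0.2057  0.043 ] 0.89 [357. 199.]
cassette_front [ 0.6341 -0.2181  0.0468] 0.77 [309. 188.]
cassette_front [ 0.3966 -0.0858  0.0448] 0.7 [379. 226.]
stand [ 0.4938  0.1787 -0.0005] 0.65 [315. 303.]
seat [0.4908 0.1729 0.0304] 0.75 [317. 292.]
comb [ 0.4009 -0.2332  0.001 ] 0.59 [385. 210.]
```

View pics/top1.png

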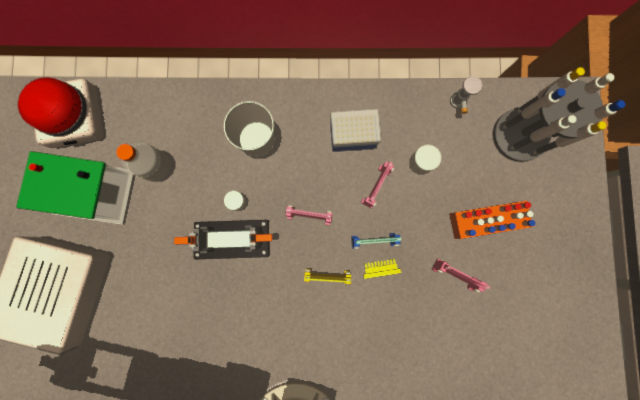

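View pics/side1.png

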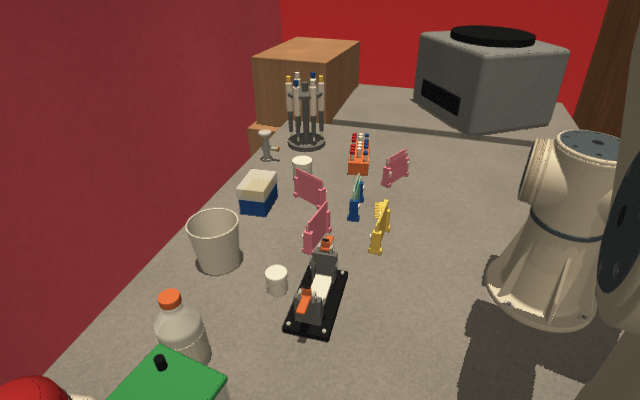

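Top view: the blue cassette is at (377,241). Things that could be taken for it are pink at (310,214), (378,185) and (461,276), and yellow at (328,277); the yellow comb is at (382,269). The stand is at (232,239) with both levers open. I choose the blue one and check it in a close crop.

Run:
```python
from h import *
import cv2
f=bot.grab_frame('top')
a=f['color'][218:258,345:410];b=f['color'][210:270,170:285]
A=cv2.resize(a,None,fx=8,fy=8,interpolation=cv2.INTER_CUBIC);B=cv2.resize(b,None,fx=4.5,fy=4.5,interpolation=cv2.INTER_CUBIC)
W=max(A.shape[1],B.shape[1]);P=lambda i:cv2.copyMakeBorder(i,0,0,0,W-i.shape[1],cv2.BORDER_CONSTANT)
cv2.imwrite('pics/crop1.png',np.vstack([P(A),P(B)])[...,::-1])
g=bot.grab_frame('side');c=cv2.resize(g['color'][160:345,270:400],None,fx=3.2,fy=3.2,interpolation=cv2.INTER_CUBIC)
cv2.imwrite('pics/crop2.png',c[...,::-1])
for q in ('cassette','cassette_front'):
  for c in('top','side'):
    for r in bot.spot_point(q,c):
      if abs(r['at'][0]-.483)<.04 and abs(r['at'][1]+.206)<.04: print(q,c,r['at'],r['score'])
for q in ('cassette','stand'):
  for r in bot.outline_of(q,'top'):
    m=r['pixels'].astype(np.uint8);v,u=np.nonzero(m)
    print(q,r['score'],u.mean(),v.mean(),len(u),cv2.minAreaRect(np.c_[u,v].astype(np.float32)))
```

```text
cassette top [0.4867, -0.2067, 0.0041] 0.73
cassette side [0.4879, -0.2078, 0.0014] 0.78
cassette_front top [0.4867, -0.2083, 0.0453] 0.81
cassette_front side [0.4835, -0.212, 0.042] 0.8
cassette 0.85 377.6276041666667 184.38541666666666 384 ((377.5229797363281, 184.01217651367188), (12.477005958557129, 48.816287994384766), 27.897274017333984)
cassette 0.85 307.6209912536443 214.46355685131195 343 ((307.9608154296875, 214.9148712158203), (45.54107666015625, 12.321043014526367), 8.972625732421875)
cassette 0.77 327.6417582417582 276.72967032967034 455 ((327.0997009277344, 275.556396484375), (46.502994537353516, 13.239011764526367), 2.935673236846924)
cassette 0.67 459.6712802768166 275.47923875432525 578 ((459.95172119140625, 276.50543212890625), (57.70252990722656, 13.065231323242188), 27.255327224731445)
cassette 0.6 377.12297734627833 240.4822006472492 309 ((375.18084716796875, 240.41139221191406), (12.415133476257324, 48.16473388671875), 85.71085357666016)
```

View pics/crop1.png

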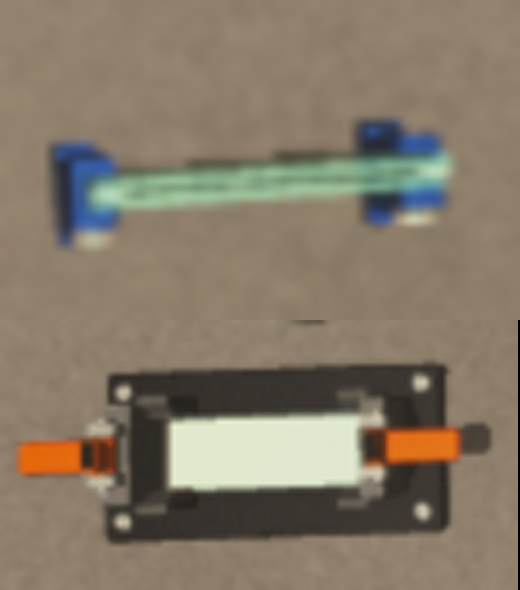

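View pics/crop2.png

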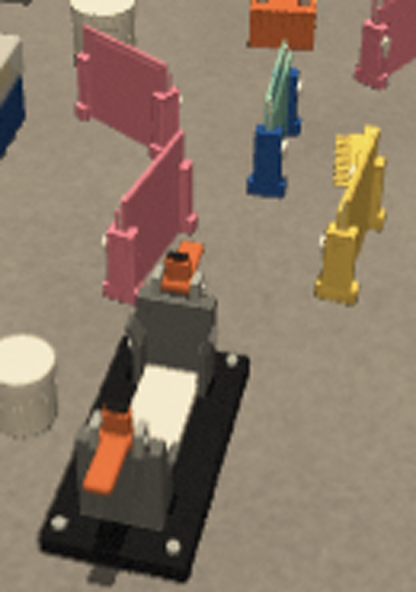

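The crop shows the blue cassette with clear plates: top glass edge from (357,242) to (401,238.5) in full-picture pixels, with the comb on its near side. The stand's base corners are at about (194,222), (268,221), (269,257) and (194,260), with both levers open outwards. Next I compute poses.

Run:
```python
from h import *
np.set_printoptions(precision=4,suppress=True)
f=bot.grab_frame('top')
A=lambda x,y:((x+.5)/8-.5+345,(y+.5)/8-.5+218)
B=lambda x,y:((x+.5)/4.5-.5+170,(y-320+.5)/4.5-.5+210)
# stand base top
P=[onz(f,*B(*p),.018) for p in [(108,376),(444,366),(446,529),(108,542)]]
for p in P:print(p)
print('stand c',np.mean(P,0),'yaw',np.degrees([np.arctan2((P[1]-P[0])[0],-(P[1]-P[0])[1]),np.arctan2((P[2]-P[3])[0],-(P[2]-P[3])[1])]))
S=[onz(f,*B(*p),.018) for p in [(123,391),(421,383),(423,511),(122,522)]];print('screws',np.mean(S,0),[np.degrees(np.arctan2((a-b)[0],(b-a)[1]*1)) for a,b in ((S[1],S[0]),(S[2],S[3]))])
# lapl: refine cassette glass by color segmentation
im=f['color'].astype(int)[218:258,345:410]
m=(im[...,1]-im[...,0]>12)&(im[...,1]>im[...,2]-25)&(im[...,1]>110)
v,u=np.nonzero(m);print(len(u),u.min()+345,u.max()+345)
X=np.array([onz(f,a+345,b+218,.088) for a,b in zip(u,v)])
X=X-0;k=np.polyfit(X[:,1],X[:,0],1);print('glass yaw slope deg',np.degrees(np.arctan(k[0])),'center',X.mean(0),X[:,1].min(),X[:,1].max())
# coarse prediction of outline
for z in (.1,.088):
  for p in [(96,192),(448,165)]: print(z,onz(f,*A(*p),z))
for p in [(70,245),(372,222),(445,150),(52,150)]: print('foot',onz(f,*A(*p),0.008))
# spot stand 
for c in('top','side'):
  if c=='side': bot.grab_frame('side')
  for q in('stand','seat'):
    r=bot.spot_point(q,c)
    if r: print(q,c,r[0]['at'],r[0]['score'])
```

```text
[0.5372 0.2752 0.018 ]
[0.5431 0.0755 0.018 ]
[0.4467 0.0728 0.018 ]
[0.4395 0.2715 0.018 ]
stand c [0.4916 0.1738 0.018 ] yaw [1.6836 2.0861]
screws [0.4924 0.1764 0.018 ] [np.float64(1.506675712595053), np.float64(1.9872343347913681)]
192 356 400
glass yaw slope deg -3.853386018326966 center [ 0.4884 -0.2076  0.088 ] -0.26241022496579325 -0.152840074515637
0.1 [ 0.4851 -0.1531  0.1   ]
0.1 [ 0.4935 -0.2611  0.1   ]
0.088 [ 0.4851 -0.1543  0.088 ]
0.088 [ 0.4936 -0.2637  0.088 ]
foot [ 0.4673 -0.1533  0.008 ]
foot [ 0.4751 -0.2551  0.008 ]
foot [ 0.4993 -0.2802  0.008 ]
foot [ 0.4991 -0.1476  0.008 ]
stand top [0.4936, 0.1754, -0.001] 0.56
seat top [0.4871, 0.1763, 0.0258] 0.63
stand side [0.4928, 0.1788, -0.0045] 0.67
seat side [0.4887, 0.1728, 0.0309] 0.58
```

```bash
python3 -m handwheel '[[[100,-0.0262,-0.0354,0,0,0,0],[100,-0.0262,-0.0354,0,0,0,0],[100,-0.0262,-0.0354,0,0,0,0],[100,-0.0262,-0.0354,0,0,0,0],[100,-0.0262,-0.0354,0,0,0,0],[100,-0.0262,-0.0354,0,0,0,0],[100,-0.0262,-0.0354,0,0,0,0],[100,-0.0262,-0.0354,0,0,0,0],[100,-0.0262,-0.0354,0,0,0,0],[100,-0.0262,-0.0354,0,0,0,0]]]'
python3 -m handwheel '[[[100,-0.0262,-0.0354,0,0,0,0],[100,-0.0262,-0.0354,0,0,0,0],[100,-0.0262,-0.0354,0,0,0,0],[100,-0.0262,-0.0354,0,0,0,0],[100,-0.0262,-0.0354,0,0,0,0],[100,-0.0262,-0.0354,0,0,0,0],[100,-0.0262,-0.0354,0,0,0,0],[100,-0.0262,-0.0354,0,0,0,0],[100,-0.0262,-0.0354,0,0,0,0],[100,-0.0262,-0.0354,0,0,0,0]]]'
python3 -m handwheel '[[[100,0,0,0,0,0,7.22],[100,0,0,0,0,0,7.22],[100,0,0,0,0,0,7.22],[100,0,0,0,0,0,7.22],[100,0,0,0,0,0,7.22],[100,0,0,0,0,0,7.22],[100,0,0,0,0,0,7.22],[100,0,0,0,0,0,7.22],[100,0,0,0,0,0,7.22],[100,0,0,0,0,0,7.22]]]'
```

```text
time_s: 2.3
position: [0.32, 0.1982, 0.2316]
tcp_rot: [[-0.971, 0.241, 0.001], [0.241, 0.971, 0.0], [-0.001, 0.001, -1.0]]
ft_force: [1.2, 0.0, 0.2]
width: 0.0855
grip_force: 0.0
time_s: 3.3
position: [0.4889, -0.209, 0.2314]
tcp_rot: [[-0.97, 0.242, 0.0], [0.242, 0.97, -0.0], [-0.0, 0.0, -1.0]]
ft_force: [1.1, 1.1, -0.1]
width: 0.0853
grip_force: 0.0
time_s: 4.3
position: [0.4885, -0.2071, 0.2314]
tcp_rot: [[-0.062, 0.998, 0.0], [0.998, 0.062, -0.0], [-0.0, 0.0, -1.0]]
ft_force: [1.3, -0.1, -0.3]
width: 0.0853
grip_force: 0.0
```

```bash
python3 -m handwheel '[[[100,0,0,0.04,0,0,0],[100,0,0,0.04,0,0,0],[100,0,0,0.04,0,0,0],[100,0,0,0.03,0,0,0],[100,0,0,0.02,0,0,0],[100,0,0,0.018,0,0,0],[100,0,0,0,0,0,0]]]'
python3 - <<'E'
from h import *
f=bot.grab_frame('side');save(f,'s2.png')
c=cv2.resize(f['color'][110:250,290:430],None,fx=4,fy=4,interpolation=cv2.INTER_CUBIC);cv2.imwrite('pics/crop3.png',c[...,::-1])
E
```

```text
time_s: 5.0
position: [0.487, -0.2064, 0.0412]
tcp_rot: [[-0.067, 0.998, -0.004], [0.998, 0.067, 0.002], [0.002, -0.004, -1.0]]
ft_force: [-0.9, -0.4, -0.7]
width: 0.0852
grip_force: 0.0
```

View pics/crop3.png

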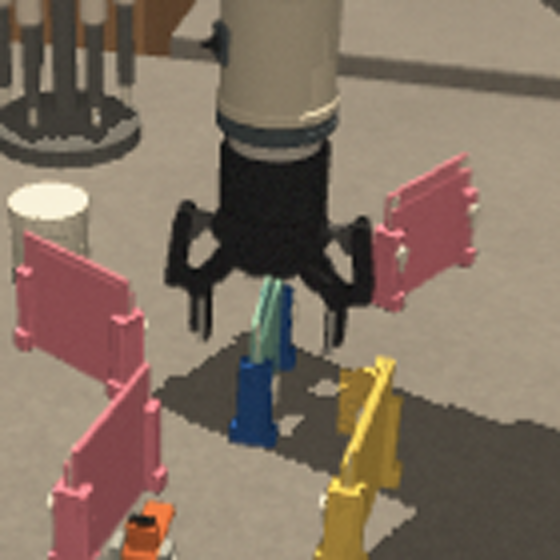

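The crop (offset (290,110), 4x) shows the fingers straddling the glass, with the blue cassette at about (355,200) and both pads clear. Closing.

```bash
python3 -m handwheel '[[[30,0,0,0,0,0,0],[20,0,0,0,0,0,0],[20,0,0,0,0,0,0],[15,0,0,0,0,0,0],[10,0,0,0,0,0,0],[0,0,0,0,0,0,0],[0,0,0,0,0,0,0],[0,0,0,0,0,0,0]]]'
```

```text
time_s: 5.85
position: [0.4885, -0.2071, 0.0435]
tcp_rot: [[-0.067, 0.998, 0.0], [0.998, 0.067, -0.0], [-0.0, 0.0, -1.0]]
ft_force: [-1.8, 0.4, 6.1]
width: 0.0089
grip_force: 60.3
```

```bash
python3 -m handwheel '[[[0,0,0,-0.005,0,0,0],[0,0,0,-0.015,0,0,0],[0,0,0,-0.025,0,0,0],[0,0,0,-0.03,0,0,0],[0,0,0,-0.03,0,0,0],[0,0,0,-0.025,0,0,0],[0,0,0,-0.015,0,0,0],[0,0,0,-0.005,0,0,0],[0,0,0,0,0,0,0],[0,0,0,0,0,0,0]]]'
python3 - <<'E'
from h import *
np.set_printoptions(precision=4,suppress=True)
s=bot.sense();print(s['position'],s['tcp_rot'],s['ft_force'],s['torque'],s['width'])
for c in('side','top'):
  f=bot.grab_frame(c);save(f,c+'3.png')
  for q in ('cassette','cassette_front'):
    for r in bot.spot_point(q,c):
      if abs(r['at'][0]-.483)<.04 and abs(r['at'][1]+.206)<.04: print(q,c,r['at'],r['score'])
  if c=='side':g=f
c=cv2.resize(g['color'][90:240,290:420],None,fx=4,fy=4,interpolation=cv2.INTER_CUBIC);cv2.imwrite('pics/crop4.png',c[...,::-1])
E
```

```text
time_s: 6.85
position: [0.4878, -0.2067, 0.1923]
tcp_rot: [[-0.067, 0.998, -0.002], [0.998, 0.067, 0.001], [0.001, -0.001, -1.0]]
ft_force: [-0.1, -0.4, -3.7]
width: 0.0089
grip_force: 59.2
[ 0.4878 -0.2067  0.1923] [[-0.0668  0.9978 -0.0015]
 [ 0.9978  0.0668  0.0007]
 [ 0.0008 -0.0015 -1.    ]] [-0.0597 -0.356  -3.6983] [-0.0418  0.0217  0.0061] 0.008872951358826764
cassette side [0.4847, -0.2069, 0.1494] 0.57
cassette_front side [0.4885, -0.2099, 0.191] 0.92
cassette top [0.4878, -0.2068, 0.1512] 0.5
```

View pics/crop4.png

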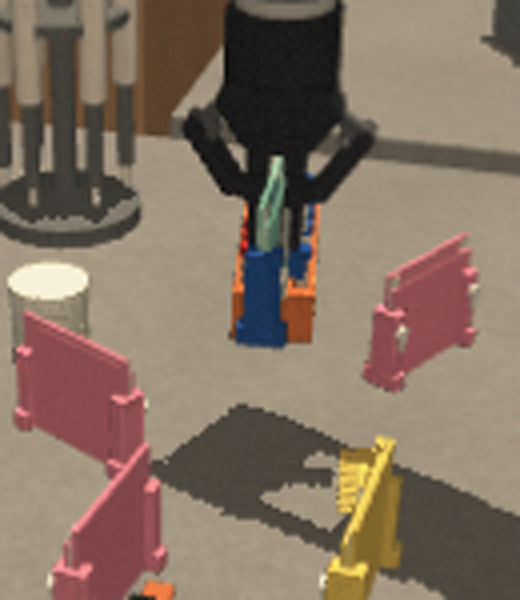

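The crop shows the cassette hanging upright in the grip, level bottom at about (355,175) in full-picture pixels. I refine the stand once with gasket and lever edges (sub-pixel).

Run:
```python
from h import *
np.set_printoptions(precision=4,suppress=True)
f=bot.grab_frame('top');im=cv2.cvtColor(f['color'],cv2.COLOR_RGB2HSV).astype(int);g=f['color'].astype(float).mean(2)
def sub(p,up):  # crossing of half level along profile
    t=(p.max()+p.min())/2;s=p>t;i=np.nonzero(s[1:]!=s[:-1])[0];i=i[0] if up else i[-1]
    return i+(t-p[i])/(p[i+1]-p[i])
U=np.arange(212,246);T=np.array([226+sub(g[226:240,u],1) for u in U]);Bt=np.array([240+sub(g[240:256,u],0) for u in U])
def ln(rows):
    X=np.array([onz(f,u,v,.026) for u,v in zip(U,rows)]);k=np.polyfit(X[:,1],X[:,0],1);return k,np.std(X[:,0]-np.polyval(k,X[:,1]))
kt,kb=ln(T),ln(Bt)
for k in(kt,kb):print('yaw',-np.degrees(np.arctan(k[0][0])),'x@y=.175',np.polyval(k[0],.175),k[1])
L=[202+sub(g[v,202:220],1) for v in range(236,246)];X=np.array([onz(f,u,v,.026) for u,v in zip(L,range(236,246))]);print('left end',X.mean(0),'-> cy',X[:,1].mean()-.062)
m=(im[...,0]<15)&(im[...,1]>190)&(im[...,2]>120)
m[:, :170]=0;m[:,290:]=0;m[:225]=0;m[255:]=0
v,u=np.nonzero(m)
for z in(.095,.1,.105):print('levers',z,onz(f,u.min()-.5,v[u<220].mean(),z),onz(f,u.max()+.5,v[u>240].mean(),z))
```

```text
yaw 1.7060524028012798 x@y=.175 0.5131662582625777 0.00017711617964003324
yaw 1.598241896458449 x@y=.175 0.47145666312256845 0.0002858282498655806
left end [0.488  0.2358 0.026 ] -> cy 0.17380593711994458
levers 0.095 [0.4891 0.2972 0.095 ] [0.4956 0.0566 0.095 ]
levers 0.1 [0.489  0.2953 0.1   ] [0.4956 0.056  0.1   ]
levers 0.105 [0.489  0.2934 0.105 ] [0.4955 0.0553 0.105 ]
```

```bash
python3 -m handwheel '[[[0,0.0131,0.0014,0,0,0,0],[0,0.026,0.002,0,0,0,0],[0,0.038,0.003,0,0,0,0],[0,0.046,0.0035,0,0,0,0],[0,0.048,0.0035,0,0,0,0],[0,0.048,0.0035,0,0,0,0],[0,0.048,0.0035,0,0,0,0],[0,0.046,0.0035,0,0,0,0],[0,0.038,0.003,0,0,0,0],[0,0.030,0.0025,0,0,0,0]]]'
python3 -m handwheel '[[[0,0,0,0,0,0,1.1],[0,0,0,0,0,0,1.0],[0,0,0,0,0,0,0],[0,0,0,0,0,0,0],[0,0,0,0,0,0,0]]]'
python3 - <<'E'
from h import *
np.set_printoptions(precision=4,suppress=True)
s=bot.sense();print(s['position'],s['tcp_rot'],s['ft_force'],s['torque'])
for c in('side','top'):
  f=bot.grab_frame(c);save(f,c+'5.png')
  for q in ('cassette','cassette_front'):
    for r in bot.spot_point(q,c):
      if abs(r['at'][0]-.49)<.05 and abs(r['at'][1]-.175)<.05: print(q,c,r['at'],r['score'])
  A=cv2.resize(f['color'][190:340,250:390] if c=='side' else f['color'][205:270,170:290],None,fx=3.5,fy=3.5,interpolation=cv2.INTER_CUBIC)
  if c=='side':B=A
W=max(A.shape[1],B.shape[1]);H=max(A.shape[0],B.shape[0]);P=lambda i:i
A=cv2.resize(A,None,fx=.7,fy=.7) if 0 else A
o=np.zeros((525,910,3),np.uint8);o[:B.shape[0],:B.shape[1]]=B;o[:A.shape[0],490:490+A.shape[1]]=A
cv2.imwrite('pics/c5.png',cv2.resize(o,(790,456))[...,::-1])
E
```

```text
time_s: 8.2
position: [0.4916, 0.1781, 0.1934]
tcp_rot: [[-0.068, 0.998, 0.0], [0.998, 0.068, 0.001], [0.001, 0.0, -1.0]]
ft_force: [0.4, -0.5, -3.1]
width: 0.0086
grip_force: 59.1
time_s: 8.7
position: [0.4924, 0.1743, 0.1933]
tcp_rot: [[-0.029, 1.0, -0.0], [1.0, 0.029, -0.0], [-0.0, -0.0, -1.0]]
ft_force: [0.7, 0.3, -3.0]
width: 0.0087
grip_force: 59.1
[0.4924 0.1743 0.1933] [[-0.0291  0.9996 -0.    ]
 [ 0.9996  0.0291 -0.0001]
 [-0.0001 -0.     -1.    ]] [ 0.7447  0.2726 -2.9896] [ 0.0197  0.0211 -0.0235]
cassette side [0.491, 0.1726, 0.1512] 0.79
cassette side [0.4924, 0.1727, 0.191] 0.32
cassette_front side [0.4886, 0.1702, 0.1901] 0.57
cassette_front side [0.4914, 0.1761, 0.1499] 0.44
cassette top [0.4906, 0.1773, 0.1528] 0.6
cassette_front top [0.4896, 0.1779, 0.1948] 0.83
```

View pics/c5.png

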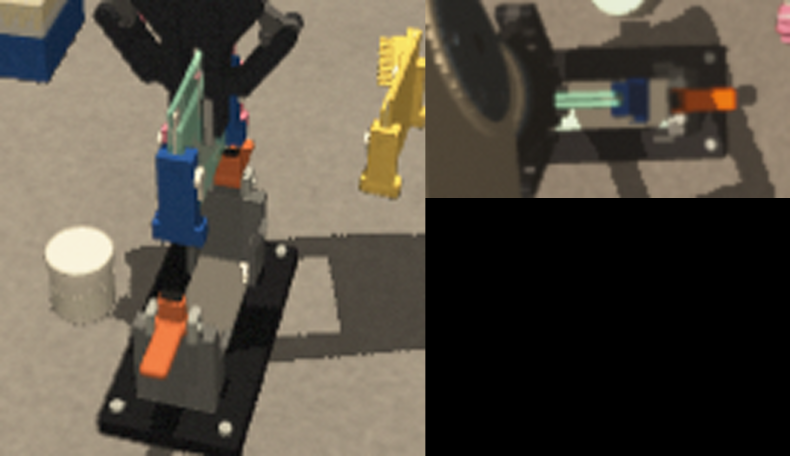

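The cassette hangs upright above the stand, centred over the gasket with the taller plate on the far side; levers open. Lowering stepwise.

```bash
python3 -m handwheel '[[[0,0,0,0.012,0,0,0],[0,0,0,0.022,0,0,0],[0,0,0,0.022,0,0,0],[0,0,0,0.014,0,0,0],[0,0,0,0.006,0,0,0],[0,0,0,0.004,0,0,0],[0,0,0,0.004,0,0,0],[0,0,0,0.004,0,0,0],[0,0,0,0,0,0,0]]]'
python3 -m handwheel '[[[0,0,0,0.004,0,0,0],[0,0,0,0.004,0,0,0],[0,0,0,0.004,0,0,0],[0,0,0,0.004,0,0,0],[0,0,0,0,0,0,0],[0,0,0,0,0,0,0]]]'
```

```text
time_s: 9.9
position: [0.4923, 0.1752, 0.1052]
tcp_rot: [[-0.03, 1.0, 0.0], [1.0, 0.03, 0.0], [0.0, 0.0, -1.0]]
ft_force: [-0.2, -0.0, -2.5]
width: 0.0086
grip_force: 59.1
time_s: 10.5
position: [0.4922, 0.1752, 0.0891]
tcp_rot: [[-0.03, 1.0, -0.0], [1.0, 0.03, -0.0], [-0.0, -0.0, -1.0]]
ft_force: [-0.4, 0.1, -2.6]
width: 0.0088
grip_force: 59.1
```

```bash
python3 -m handwheel '[[[0,0,0,0.004,0,0,0],[0,0,0,0.004,0,0,0],[0,0,0,0.004,0,0,0],[0,0,0,0.003,0,0,0],[0,0,0,0.002,0,0,0],[0,0,0,0,0,0,0],[0,0,0,0,0,0,0],[0,0,0,0,0,0,0]]]'
python3 -m handwheel '[[[0,0,0,0.001,0,0,0],[0,0,0,0.001,0,0,0],[0,0,0,0.001,0,0,0],[0,0,0,0,0,0,0],[0,0,0,0,0,0,0],[0,0,0,0,0,0,0]]]'
```

```text
time_s: 11.3
position: [0.4925, 0.1752, 0.0724]
tcp_rot: [[-0.03, 1.0, 0.0], [1.0, 0.03, 0.0], [0.0, 0.0, -1.0]]
ft_force: [-0.5, 1.1, -3.2]
width: 0.0091
grip_force: 59.1
time_s: 11.9
position: [0.4924, 0.1752, 0.0693]
tcp_rot: [[-0.03, 1.0, 0.0], [1.0, 0.03, 0.0], [0.0, 0.0, -1.0]]
ft_force: [-0.9, -0.2, -3.0]
width: 0.0086
grip_force: 59.3
```

```bash
python3 -m handwheel '[[[0,0,0,0.001,0,0,0],[0,0,0,0.001,0,0,0],[0,0,0,0,0,0,0],[0,0,0,0,0,0,0],[0,0,0,0,0,0,0]]]'
python3 -c "
from h import *
print(bot.sense()['ft_force'],bot.sense()['position'])"
```

```text
time_s: 12.4
position: [0.4924, 0.1752, 0.0674]
tcp_rot: [[-0.03, 1.0, 0.0], [1.0, 0.03, 0.0], [0.0, 0.0, -1.0]]
ft_force: [-1.0, 0.7, 2.1]
width: 0.0086
grip_force: 60.1
[-1.02637392  0.74290686  2.1319029 ] [0.49243645 0.17522356 0.06744402]
```

```bash
python3 -m handwheel '[[[0,0,0,0.001,0,0,0],[0,0,0,0.0005,0,0,0],[0,0,0,0,0,0,0],[0,0,0,0,0,0,0],[0,0,0,0,0,0,0]]]'
python3 -m handwheel '[[[0,0,0,0.0007,0,0,0],[0,0,0,0,0,0,0],[0,0,0,0,0,0,0],[0,0,0,0,0,0,0],[0,0,0,0,0,0,0]]]'
python3 -m handwheel '[[[0,0,0,0,0,0,0],[0,0,0,0,0,0,0]]]'
```

```text
time_s: 12.9
position: [0.4924, 0.1752, 0.0661]
tcp_rot: [[-0.03, 1.0, 0.0], [1.0, 0.03, 0.0], [0.0, 0.0, -1.0]]
ft_force: [-2.6, -1.5, 6.6]
width: 0.0087
grip_force: 60.5
time_s: 13.4
position: [0.4925, 0.1752, 0.0655]
tcp_rot: [[-0.03, 1.0, 0.0], [1.0, 0.03, 0.0], [0.0, 0.0, -1.0]]
ft_force: [-2.7, -1.3, 8.4]
width: 0.0088
grip_force: 60.8
time_s: 13.6
position: [0.4925, 0.1752, 0.0655]
tcp_rot: [[-0.03, 1.0, 0.0], [1.0, 0.03, 0.0], [0.0, 0.0, -1.0]]
ft_force: [-3.1, -0.3, 8.5]
width: 0.0089
grip_force: 60.8
```

```bash
python3 -m handwheel '[[[0,0,-0.0007,0.0001,0,0,0],[0,0,0,0,0,0,0],[0,0,0,0,0,0,0],[0,0,0,0,0,0,0]]]'
python3 - <<'E'
from h import *
s=bot.sense();print(s['ft_force'],s['torque'],s['position'])
f=bot.grab_frame('side')
c=cv2.resize(f['color'][170:345,240:410],None,fx=3.4,fy=3.4,interpolation=cv2.INTER_CUBIC);cv2.imwrite('pics/crop6.png',c[...,::-1])
for q in ('cassette','cassette_front'):
    for r in bot.spot_point(q,'side'):
      if abs(r['at'][0]-.49)<.05 and abs(r['at'][1]-.175)<.05: print(q,r['at'],r['score'])
E
```

```text
time_s: 14.0
position: [0.4923, 0.1753, 0.0656]
tcp_rot: [[-0.03, 1.0, 0.001], [1.0, 0.03, 0.0], [0.0, 0.001, -1.0]]
ft_force: [-1.1, -0.7, 9.4]
width: 0.0086
grip_force: 60.9
[-1.1330943  -0.66748532  9.40856566] [-0.30981973  0.21751713  0.00853487] [0.49230269 0.17525026 0.06556411]
cassette [0.4919, 0.1742, 0.0199] 0.54
cassette_front [0.4877, 0.1711, 0.0659] 0.65
```

View pics/crop6.png

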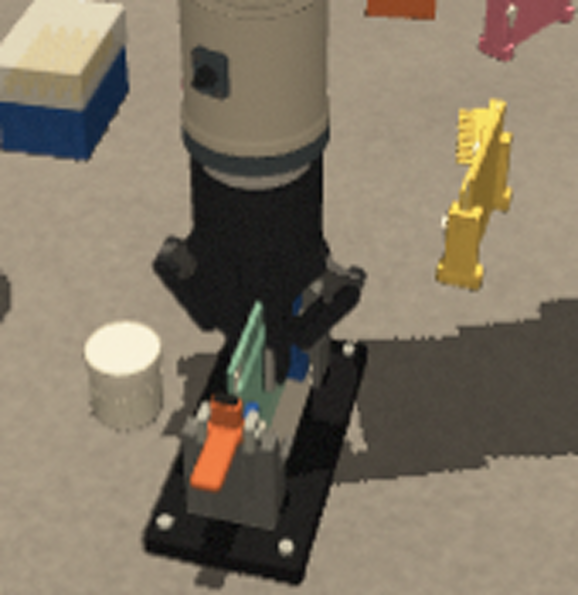

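The cassette sits upright between the posts (post at about (309,300) full-picture pixels), levers open, jar and comb untouched. The push is steady at about 9 N plus about 3 N of weight, so 12 N in all.

```bash
python3 -m handwheel '[[[0,0,0,0,0,0,0],[0,0,0,0,0,0,0],[0,0,0,0,0,0,0],[0,0,0,0,0,0,0],[0,0,0,0,0,0,0]]]'; python3 -c "
from station import bot
print(bot.job_done())"
```

```text
time_s: 14.65
position: [0.4923, 0.1753, 0.0656]
tcp_rot: [[-0.03, 1.0, 0.001], [1.0, 0.03, 0.0], [0.0, 0.001, -1.0]]
ft_force: [-0.9, -1.7, 8.1]
width: 0.0087
grip_force: 60.9
the job is handed in; nothing more can be done
None
```

The job is handed in: the cassette stands upright in the casting stand, short plate towards the robot, and the arm is still gripping and pressing it at about 11–12 N in all (8–9 N push plus about 3 N weight), with both clamp levers left open and nothing else on the bench seen to move.

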